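# Put away the calibration things

## Robot

A 6-joint arm with a two-finger parallel gripper is mounted at the origin on a cart in front of the work surface, level with it; the furniture and walls round the work are solid. World frame = base frame: x ahead of the robot, y to its left, z up, the work surface at z = 0. Lengths are in m, angles in rad, forces in N, time in s.
With the tool pointing down it reaches from about 0.4 to 0.825 m from the base axis. Payload 7 kg.
Tool frame: the origin (TCP) lies on the centre line of the jaws, within the pads' length; the fingertips stand arm.tip_reach ahead of it and the grasp point (between the pads) lies 5 mm behind it (arm.tip_reach is the distance from the TCP to the fingertips, in m); z points along the fingers, y is the line along which they close (so a half turn about z gives the same grasp; the last joint's range is limited). The gripper opens to 88 mm and grips with 3 to 60 N. Pads are 19 mm wide; open, the fingers measure 130 mm over their backs; the gripper's body (78 mm by 193 mm) begins 47 mm behind the grasp point.
Start: joints at [-1.009, 0.359, 0.012, 0, -1.224, -0.288], TCP at [0.182, -0.65, 0.21] pointing down, gripper open.
Joint ranges: [-3.07, 3.07], [-1.43, 2.12], [-1.02, 1.25], [-3.03, 1.67], [-3.05, -0], [-3.03, 3.03]. Speed limits (rad/s): [2.39, 2.39, 3.01, 3.14, 3.14, 3.14].

## Interface

Orientations are given as [roll, pitch, yaw] about the fixed x, y, z axes, in that order (R = Rz(yaw) Ry(pitch) Rx(roll)).
In Python, from station import status, optics, order, arm gives the robot as it stands. The module is installed in compiled form; this text tells all that it offers.
- The arm moves only by the shell command python3 -m jog 'ROWS' [FORCE]. ROWS is JSON, a list of rows, each a list of 3 entries, a list of its own where there are three numbers: the gripper command: -1 is shut, 1 is fully open, values between are in proportion, then the shift along the tool's x, y, z in mm, then the turn about the tool's z in rad. A call has 1 to 20 rows; each row is the pose to reach, as a shift and turn from the pose commanded when the call began, along the tool's axes at that moment; what a row does not reach only later rows make up. A row lasts 1/8 s, in which the tool goes at most 62.5 mm and 10.7 degrees, less where a joint would pass 70% of its speed; a pose out of reach is approached as far as the arm can. A call with a gripper value outside its range is refused whole. The fingers move at their own pace and stop on an object; FORCE is the grip in N (left out, the last holds). Time passes only in rows, so rows that repeat a pose let the fingers close. It gives the time, the measured TCP pose, the force, the opening and the grip force at its end, in the units of the state.
- status.get_state(): the state, without advancing time (a new reading comes with each control period).
- optics.grab_frame(name): name is "scene" or "top" or "wrist"; returns a dict with "color" (400x640x3 uint8, red, green, blue), "mtx" (3x3 intrinsics, pixels), "k1" (the pictures are not rectified: a ray, as slopes to the right and down, at radius r is drawn at 1 + k1 r^2 times it, then the intrinsics apply), "cam_to_world" (4x4, takes a point from camera to world coordinates). Camera axes: x right, y down, z forward; pixel columns grow to the right and rows downward; lengths in m; the calibration is good to about 2 mm. A picture is of the moment at which its call begins. There is no depth.
- order.job_done(): hands the job in; it is judged then, once.
The state is a dict: "t": time; "q": joint angles; "qd": joint speeds; "joint_efforts": joint torques, N m; "eef_pos": TCP position; "ee_rot": TCP orientation; "force": force on the tool from outside, world axes, zero at the start; "moment": the same for the moment, N m; "width": finger opening in m; "gripper_force": force on a finger pad.
Only numpy, scipy, OpenCV 4.12 (cv2) and the standard library are available. Lean on these libraries where they do the work, as an engineer would, in place of code of your own. Each camera call takes 0.05 s, during which the arm holds its last target. There are 200 camera calls.

## Task

Tidy up after the pH calibration: stand the yellow-capped buffer bottle in the empty place between the red-capped and blue-capped bottles in the caddy, the red-capped vial in the red tray, the white-capped vial in the white tray and the brass weight in the green tray. Everything must stand upright on the floor of its holder, released and at rest, and the two bottles already in the caddy must stay where they are.

Things in the scene. Friction and masses are not known exactly. Their poses are not given: they have to be found in the camera images.
- yellow_bottle: The yellow-capped buffer bottle, to be put away: a white plastic bottle, round, body 39 mm in diameter up to about 60 mm height, then narrowing to a yellow cap 30 mm in diameter from 64 to 79 mm height. About 75 g. Starts upright on the bench. Origin: centre of its underside; z up its axis.
- red_vial: The red-capped glass vial, to be put away: 47 mm tall, glass 23 mm in diameter to 38 mm height, red cap 25 mm above. About 18 g. Starts upright on the bench. Origin: centre of its underside; z up its axis.
- white_vial: The white-capped glass vial, to be put away: 47 mm tall, glass 23 mm in diameter to 38 mm height, white cap 25 mm above. About 18 g. Starts upright on the bench. Origin: centre of its underside; z up its axis.
- brass_weight: The brass weight, to be put away: a 20 mm cylinder with a smaller knob on top, 31 mm tall in all; the straight body is about 18 mm high. About 50 g. Starts upright on the bench. Origin: centre of its underside; z up its axis.
- red_tray: Red square plastic tray, fixed to the bench, 70 x 70 mm outside, 8 mm high, walls and floor 3 mm thick (64 x 64 mm inside); a flat 12 mm thumb tab sticks out on its -x side level with the rim. Origin: centre of its underside; z up, x and y along its sides.
- white_tray: White square plastic tray, fixed to the bench, 70 x 70 mm outside, 8 mm high, walls and floor 3 mm thick (64 x 64 mm inside); a flat 12 mm thumb tab sticks out on its -x side level with the rim. Origin: centre of its underside; z up, x and y along its sides.
- green_tray: Green square plastic tray, fixed to the bench, 70 x 70 mm outside, 8 mm high, walls and floor 3 mm thick (64 x 64 mm inside); a flat 12 mm thumb tab sticks out on its -x side level with the rim. Origin: centre of its underside; z up, x and y along its sides.
- caddy: Bottle caddy: a low open aluminium tray, fixed to the bench, 68 mm (its x) by 158 mm (its y) outside, 16 mm high, walls and floor 4 mm thick, a wire loop 46 mm high at each end. Two bottles stand in it at y = +47 and -47 mm; the empty place is between them at its middle, 55 mm wide between the bottles. Origin: centre of its underside, straight under the empty place; z up, y along the row of bottles.
- red_bottle: Red-capped neighbour, standing loose at one end of the caddy, to be left where it is: a white plastic bottle, round, body 39 mm in diameter up to about 60 mm height, then narrowing to a red cap 30 mm in diameter, 78 mm tall in all. Origin: centre of its underside; z up its axis.
- blue_bottle: Blue-capped neighbour, standing loose at the other end of the caddy, to be left where it is: a white plastic bottle, round, body 39 mm in diameter up to about 60 mm height, then narrowing to a blue cap 31 mm in diameter, 80 mm tall in all. Origin: centre of its underside; z up its axis.

How it is judged:
By the outcome, as a careful person would: the job done as asked, in the order asked, and still so for the second after the job is handed in, with the robot touching nothing.
It also fails if it takes over 112 s, if anything falls off the work surface, if the arm or the gripper's body presses on something with over 40 N, if the wrist force passes 120 N, or if a joint passes its speed limit or range.

## Working session

There is one attempt and no reset: what is moved stays moved. The work goes in short steps, Python scripts to look and compute and a shell command to move; the robot and the scene stay as the last step left them, time stands still between calls to the robot, and variables do not carry over. Pictures are saved under pics/ and viewed, at most 14 in all, crops included, and the job is handed in when it is done.

```bash
mkdir -p pics
python3 - <<'E'
from station import status, optics, arm
import cv2
s=status.get_state(); print(s['t'],s['eef_pos'],s['ee_rot'],s['width'],arm.tip_reach)
for n in ['scene','top']:
    f=optics.grab_frame(n); cv2.imwrite(f'pics/{n}0.png',f['color'][:,:,::-1]); print(n,f['mtx'].tolist(),f['k1'],f['cam_to_world'].round(4).tolist())
E
```

```text
0.0 [ 0.18234541 -0.64936483  0.20954045] [ 3.13995528e+00 -1.55067341e-04 -2.86787215e+00] 0.0876149446518873 0.014
scene [[407.05082794861835, 0.0, 315.8345847299587], [0.0, 407.05082794861835, 200.60892749926003], [0.0, 0.0, 1.0]] -0.025003581324998757 [[-0.9127, -0.1853, 0.3641, 0.2057], [-0.4085, 0.401, -0.8199, 0.8537], [0.0059, -0.8971, -0.4417, 0.4759], [0.0, 0.0, 0.0, 1.0]]
top [[401.1495336536882, 0.0, 317.85634672411885], [0.0, 401.1495336536882, 198.51761648662404], [0.0, 0.0, 1.0]] -0.04712046201744422 [[-0.0181, -0.9976, 0.0665, 0.4701], [-0.9996, 0.0166, -0.0237, 0.1107], [0.0226, -0.0669, -0.9975, 1.0905], [0.0, 0.0, 0.0, 1.0]]
```

View pics/scene0.png

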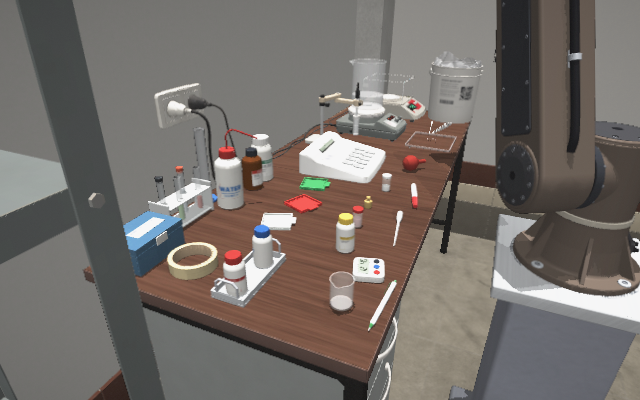

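View pics/top0.png

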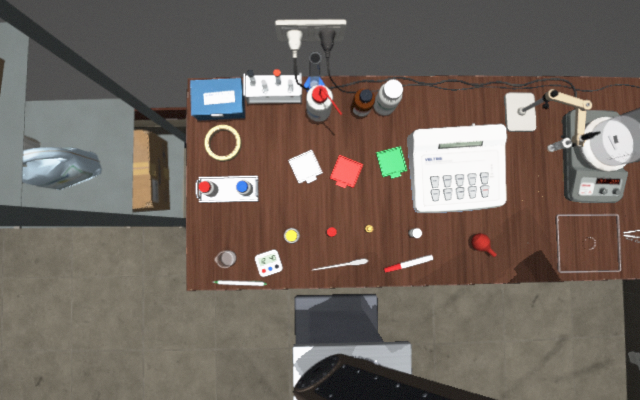

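Both views show every object. In the top view the yellow cap is at (291,236), the red vial at (331,232), the brass at (369,229) and the white vial at (416,233). The white, red and green trays are at (306,167), (347,172) and (392,162), and the caddy is at (227,189) with red cap (206,187) and blue cap (244,187).

```bash
cat > h.py <<'E'
import numpy as np, cv2
from station import status, optics
def rays(f,px):
    px=np.asarray(px,float).reshape(-1,2); K=f['mtx']; d=(px-[K[0,2],K[1,2]])/[K[0,0],K[1,1]]
    u=d.copy()
    for _ in range(10): u=d/(1+f['k1']*(u**2).sum(1,keepdims=True))
    T=f['cam_to_world']; return T[:3,3], np.c_[u,np.ones(len(u))]@T[:3,:3].T
def plane(f,px,z):
    o,d=rays(f,px); return o+d*((z-o[2])/d[:,2])[:,None]
def tri(f1,p1,f2,p2):
    A=[];b=[]
    for f,p in((f1,p1),(f2,p2)):
        o,d=rays(f,p); d=d[0]/np.linalg.norm(d[0]); M=np.eye(3)-np.outer(d,d); A.append(M); b.append(M@o)
    return np.linalg.lstsq(np.vstack(A),np.hstack(b),rcond=None)[0]
COL={'yellow':((22,120,110),(34,255,255)),'red':((170,130,70),(180,255,255)),'red2':((0,150,80),(5,255,255)),'green':((50,120,60),(75,255,255)),'blue':((105,150,60),(125,255,255)),'brass':((15,70,60),(28,255,255)),'white':((0,0,150),(180,60,255))}
def blobs(f,c,box,amin=8):
    hsv=cv2.cvtColor(f['color'],cv2.COLOR_RGB2HSV); m=cv2.inRange(hsv,*map(np.array,COL[c]))
    if c=='red': m|=cv2.inRange(hsv,*map(np.array,COL['red2']))
    x0,y0,x1,y1=box; k=np.zeros_like(m); k[y0:y1,x0:x1]=m[y0:y1,x0:x1]
    cs=cv2.findContours(k,cv2.RETR_EXTERNAL,cv2.CHAIN_APPROX_NONE)[0]
    out=[]
    for q in cs:
        if cv2.contourArea(q)<amin: continue
        M=cv2.moments(q); out.append((M['m00'],M['m10']/M['m00'],M['m01']/M['m00'],cv2.minAreaRect(q),q))
    return sorted(out,key=lambda b:-b[0])
E
python3 - <<'E'
from h import *
np.set_printoptions(precision=4,suppress=True)
t=optics.grab_frame('top'); s=optics.grab_frame('scene')
for n,c,bt,bs,z in [('yellow','yellow',(275,220,310,250),(330,208,360,226),.079),('redv','red',(320,222,342,242),(348,203,368,215),.047),
 ('brass','brass',(360,220,380,240),(360,192,376,212),.031),('whitev','white',(405,222,428,244),(378,170,395,182),.047),
 ('redb','red',(196,178,216,198),(222,248,250,266),.082),('blueb','blue',(232,176,256,198),(250,222,276,242),.084),
 ('redtray','red',(325,150,365,192),(280,190,325,215),.008),('greentray','green',(372,142,412,182),(296,172,332,192),.008),('whitetray','white',(284,145,325,190),(256,208,300,232),.008)]:
    a=blobs(t,c,bt); b=blobs(s,c,bs)
    for q in a[:1]:
        print(n,'n',len(a),len(b),'area',q[0],np.round(q[1:3],1),'rect',np.round(q[3][1],1),round(q[3][2],1),'->',plane(t,q[1:3],z)[0][:2],'from scene',plane(s,b[0][1:3],z)[0][:2] if b else None)
        if b and 'tray' not in n: print('    tri',tri(t,q[1:3],s,b[0][1:3]))
E
```

```text
yellow n 1 1 area 78.5 [291.3 235.2] rect [10. 10.] 90.0 -> [0.4463 0.1549] from scene [0.4449 0.1663]
    tri [0.4474 0.1556 0.073 ]
redv n 1 1 area 72.0 [331.3 231.6] rect [ 9. 10.] 90.0 -> [0.453  0.0524] from scene [0.4542 0.0567]
    tri [0.4542 0.0527 0.0451]
brass n 1 1 area 48.5 [368.7 228.3] rect [7. 9.] 90.0 -> [ 0.4595 -0.0476] from scene [ 0.4527 -0.0164]
    tri [ 0.4606 -0.0496  0.0143]
whitev n 1 1 area 75.0 [416.3 232.5] rect [ 9. 10.] 90.0 -> [ 0.4462 -0.1701] from scene [ 0.4454 -0.1577]
    tri [ 0.4473 -0.1712  0.0415]
redb n 1 1 area 79.5 [204.  186.5] rect [ 9. 11.] 90.0 -> [0.5724 0.373 ] from scene [0.5701 0.381 ]
    tri [0.5737 0.3748 0.077 ]
blueb n 1 1 area 70.5 [241.6 186.2] rect [10.  9.] 90.0 -> [0.5713 0.2778] from scene [0.5684 0.289 ]
    tri [0.5731 0.2795 0.0775]
redtray n 1 1 area 661.5 [346.1 170.9] rect [27.1 29.5] 21.8 -> [0.6163 0.0065] from scene [0.6164 0.0124]
greentray n 1 1 area 610.0 [391.3 161.9] rect [28.7 24.8] 74.7 -> [ 0.6393 -0.1182] from scene [ 0.6389 -0.1111]
whitetray n 1 1 area 693.0 [305.3 166.7] rect [29.9 26.6] 65.6 -> [0.6295 0.1175] from scene [0.6288 0.1197]
```

```bash
cat >> h.py <<'E'
from scipy.spatial.transform import Rotation as Rn
def shift(*targets,yaw=None,s=None):
    s=s or status.get_state(); R=Rn.from_euler('xyz',s['ee_rot']); y0=s['ee_rot'][2]
    print('t',round(s['t'],2),'pos',s['eef_pos'].round(4),'rot',np.round(s['ee_rot'],3),'w',round(s['width'],4),'turn',None if yaw is None else round((y0-yaw+np.pi)%(2*np.pi)-np.pi,3))
    for p in targets: print(p,'->',(R.inv().apply(np.array(p)-s['eef_pos'])*1000).round(1))
E
python3 - <<'E'
from h import *
shift((.1823,-.6494,.29),(.5,-.25,.29),(.45,.1,.29),(.447,.1555,.18),yaw=-np.pi/2)
E
```

```text
t 0.2 pos [ 0.1824 -0.6496  0.2099] rot [ 3.141 -0.    -2.868] w 0.0876 turn -1.297
(0.1823, -0.6494, 0.29) -> [  0.1   0.3 -80.1]
(0.5, -0.25, 0.29) -> [-413.8  298.9  -79.9]
(0.45, 0.1, 0.29) -> [-460.3  649.4  -79.5]
(0.447, 0.1555, 0.18) -> [-472.4  703.5   30.5]
```

```bash
python3 -m jog '[[1,[0,0,-80],0],[1,[0,0,-80],0],[1,[-414,299,-80],0],[1,[-414,299,-80],0],[1,[-414,299,-80],0],[1,[-414,299,-80],0],[1,[-414,299,-80],0],[1,[-414,299,-80],0],[1,[-414,299,-80],0],[1,[-414,299,-80],-0.3],[1,[-460,650,-80],-0.5],[1,[-460,650,-80],-0.7],[1,[-460,650,-80],-0.9],[1,[-460,650,-80],-1.1],[1,[-460,650,-80],-1.297],[1,[-460,650,-80],-1.297],[1,[-472,703,-20],-1.297],[1,[-472,703,30],-1.297],[1,[-472,703,30],-1.297],[1,[-472,703,30],-1.297]]' 20
python3 - <<'E'
from h import *
f=optics.grab_frame('wrist'); cv2.imwrite('pics/w1.png',f['color'][:,:,::-1]); print(f['cam_to_world'].round(3).tolist())
b=blobs(f,'yellow',(0,0,640,400),100)
for q in b[:2]:
    print(q[0],q[1:3],q[3], plane(f,q[1:3],.079)); (c,r)=cv2.minEnclosingCircle(q[4]); print(c,r,plane(f,c,.079))
shift((.447,.1555,.16),yaw=-np.pi/2)
E
```

```text
t: 2.7
eef_pos: [0.4478, 0.1547, 0.1821]
ee_rot: [-3.14, 0.0, -1.57]
force: [0.9, 0.3, 0.5]
width: 0.0878
gripper_force: 0.0
[[-1.0, -0.0, 0.002, 0.447], [0.0, 0.957, 0.288, 0.077], [-0.002, 0.288, -0.957, 0.357], [0.0, 0.0, 0.0, 1.0]]
755.0 (321.82317880794704, 193.60927152317882) ((322.0, 193.5), (31.0, 30.0), 90.0) [[0.44787058 0.15442581 0.079     ]]
(322.0789489746094, 193.5) 16.311004638671875 [[0.44763652 0.154322   0.079     ]]
t 2.75 pos [0.4482 0.1549 0.1827] rot [-3.139e+00  1.000e-03 -1.571e+00] w 0.0877 turn -0.0
(0.447, 0.1555, 0.16) -> [-0.6  1.3 22.7]
```

View pics/w1.png

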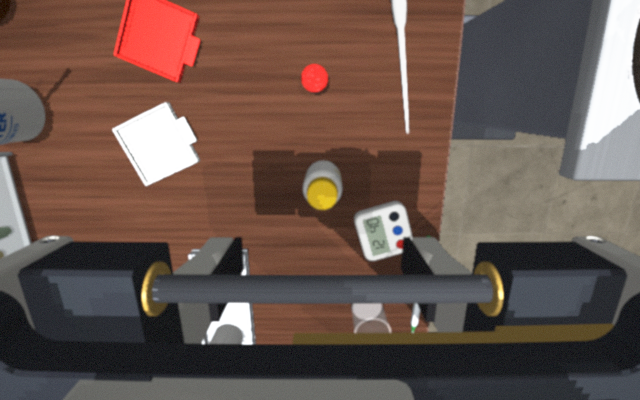

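The bottle is centred between the jaws: yellow cap at (322,194), and the gauge at (383,230) is clear of the fingers. I'll descend and grip.

```bash
python3 -m jog '[[0.4,[0,0,40],0],[0.4,[0,0,90],0],[0.4,[0,0,125],0],[0.4,[0,0,142],0],[0.4,[0,0,142],0],[-1,[0,0,142],0],[-1,[0,0,142],0],[-1,[0,0,142],0],[-1,[0,0,142],0],[-1,[0,0,142],0],[-1,[0,0,120],0],[-1,[0,0,80],0],[-1,[0,0,30],0],[-1,[0,0,20],0],[-1,[0,0,20],0]]' 20
python3 - <<'E'
from h import *
t=optics.grab_frame('top'); c=blobs(t,'yellow',(200,100,400,300),8); print(c[0][1:3],plane(t,c[0][1:3],.2))
shift((.573,.327,.19),(.573,.327,.05),yaw=-np.pi/2)
E
```

```text
t: 4.62
eef_pos: [0.4467, 0.1547, 0.1605]
ee_rot: [-3.141, 0.001, -1.571]
force: [-0.2, -1.0, -1.3]
width: 0.035
gripper_force: 18.3Traceback (most recent call last):
  File "<stdin>", line 2, in <module>
IndexError: list index out of range
```

Run:
```python
from h import *
w=optics.grab_frame('wrist')['color']; s=optics.grab_frame('scene')['color'][80:300,220:480]
s=cv2.resize(s,None,fx=1.5,fy=1.5); w=cv2.resize(w,(400,250)); im=np.zeros((330,800,3),np.uint8); im[:330,:390]=s[:330,:390]; im[:250,400:]=w
cv2.imwrite('pics/g1.png',im[:,:,::-1]); shift((.573,.327,.19),yaw=-np.pi/2)
```

```text
t 4.78 pos [0.4459 0.154  0.1589] rot [ 3.139e+00 -2.000e-03 -1.571e+00] w 0.0353 turn -0.0
(0.573, 0.327, 0.19) -> [-173.  -127.   -31.7]
```

View pics/g1.png

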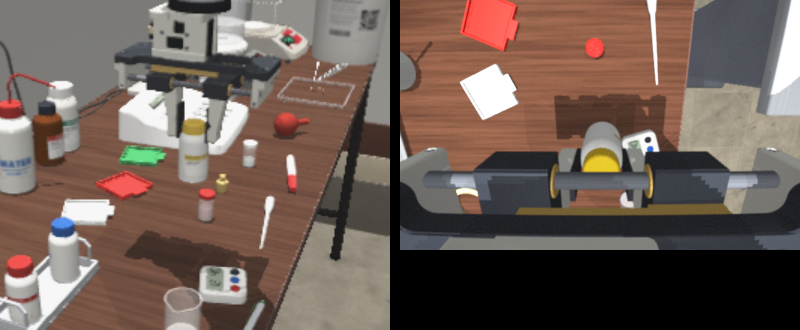

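Run:
```python
from h import *
w=optics.grab_frame('wrist'); s=optics.grab_frame('scene')
a=blobs(w,'yellow',(270,190,370,300),50); b=blobs(s,'yellow',(330,150,365,195),10)
for q in a[:2]: print('w',q[0],q[1:3],q[3])
for q in b[:2]: print('s',q[0],q[1:3],q[3])
print(tri(w,a[0][1:3],s,b[0][1:3]))
x,y,ww,hh=cv2.boundingRect(b[0][4]); print(x,y,ww,hh)
o,d=rays(s,[x+ww/2,y+hh]); print('cap bottom z at y=.15',o+d*((.17-o[1])/d[:,1])[:,None], 'top',(lambda r:r[0]+r[1]*((.155-r[0][1])/r[1][:,1])[:,None])(rays(s,[x+ww/2,y])))
```

```text
w 1803.5 (321.78301450882543, 258.4113298216431) ((321.9999694824219, 256.0), (37.99999237060547, 57.99999237060547), 90.0)
s 112.5 (348.7318518518518, 164.45925925925923) ((348.5, 164.5), (9.0, 15.0), 90.0)
[0.44701203 0.15069975 0.18981514]
341 160 16 10
cap bottom z at y=.15 [[0.44066907 0.17       0.18661468]] top [[0.44672962 0.155      0.20078504]]
```

The bottle is held at the planned height: cap top triangulates at z≈0.20, against the 0.198 expected. Next I carry it over the caddy.

```bash
python3 -m jog '[[-1,[0,0,-30],0],[-1,[-40,-30,-30],0],[-1,[-80,-60,-30],0],[-1,[-120,-90,-30],0],[-1,[-150,-112,-30],0],[-1,[-173,-126,-30],0],[-1,[-173,-126,-30],0],[-1,[-173,-126,-30],0]]'
python3 - <<'E'
from h import *
t=optics.grab_frame('top'); w=optics.grab_frame('wrist'); cv2.imwrite('pics/w2.png',w['color'][:,:,::-1])
for c in ['red','blue','yellow']:
    for q in blobs(w,c,(0,0,640,400),150)[:3]: print(c,q[0],np.round(q[1:3],1),np.round(q[3][1],1),plane(w,q[1:3],.082)[0][:2])
for c,bx in(('red',(190,175,216,200)),('blue',(228,176,262,198))):
    for q in blobs(t,c,bx)[:1]: print('top',c,plane(t,q[1:3],.082)[0][:2])
shift((.573,.327,.19),(.573,.327,.045),yaw=-np.pi/2)
E
```

```text
t: 5.88
eef_pos: [0.5722, 0.327, 0.1892]
ee_rot: [3.14, -0.001, -1.571]
force: [-0.2, -0.6, -1.5]
width: 0.0351
gripper_force: 18.3
blue 714.0 [319.6 139.9] [30. 29.] [0.57404381 0.27842198]
yellow 1146.5 [321.2 263.1] [26. 57.] [0.57284637 0.39974485]
top blue [0.57158045 0.27828288]
t 5.97 pos [0.5724 0.3269 0.1902] rot [ 3.141 -0.    -1.571] w 0.0352 turn -0.0
(0.573, 0.327, 0.19) -> [-0.1 -0.6  0.2]
(0.573, 0.327, 0.045) -> [ -0.2  -0.7 145.2]
```

View pics/w2.png

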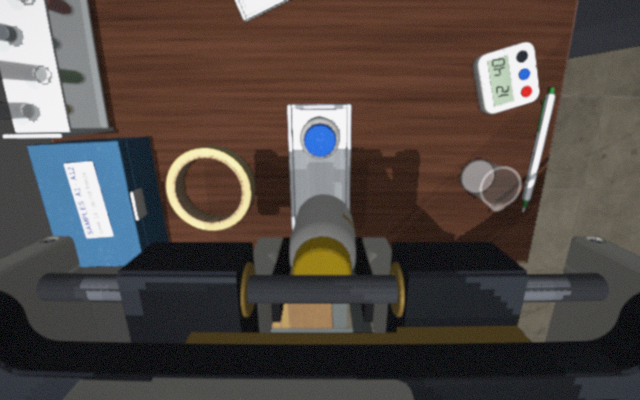

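Blue cap at (320,140) gives (0.574, 0.278) and the caddy rails span columns 288–351, centred on it. The slot is therefore at about (0.5735, 0.326). Lowering now.

```bash
python3 -m jog '[[-1,[1,-1,40],0],[-1,[1,-1,80],0],[-1,[1,-1,110],0],[-1,[1,-1,130],0],[-1,[1,-1,138],0],[-1,[1,-1,142],0],[-1,[1,-1,144],0],[-1,[1,-1,144],0]]'
python3 -c "
from h import *
for i in range(3): s=status.get_state(); print(s['eef_pos'].round(4),s['force'].round(2),s['moment'].round(2))"
```

```text
t: 6.98
eef_pos: [0.5741, 0.3268, 0.0472]
ee_rot: [-3.141, 0.001, -1.571]
force: [-0.6, 0.8, -0.6]
width: 0.0351
gripper_force: 18.3
[0.5741 0.3268 0.0472] [-0.61  0.83 -0.58] [0.09 0.13 0.  ]
[0.5741 0.3268 0.0472] [-0.61  0.83 -0.58] [0.09 0.13 0.  ]
[0.5741 0.3268 0.0472] [-0.61  0.83 -0.58] [0.09 0.13 0.  ]
```

```bash
python3 -m jog '[[-1,[0,0,1],0],[-1,[0,0,1.5],0],[-1,[0,0,1.5],0]]'; python3 -m jog '[[-1,[0,0,1],0],[-1,[0,0,1],0]]'
```

```text
t: 7.35
eef_pos: [0.5738, 0.3266, 0.045]
ee_rot: [-3.142, 0.0, -1.571]
force: [-0.3, -0.1, -1.2]
width: 0.0352
gripper_force: 18.3
t: 7.6
eef_pos: [0.5738, 0.3266, 0.0438]
ee_rot: [3.141, -0.0, -1.571]
force: [1.1, -0.0, -0.6]
width: 0.0353
gripper_force: 18.3
```

```bash
python3 -m jog '[[-1,[0,0,1],0],[-1,[0,0,1],0]]'; python3 -m jog '[[-1,[0,0,1],0],[-1,[0,0,1],0]]'
```

```text
t: 7.85
eef_pos: [0.5739, 0.3268, 0.0433]
ee_rot: [-3.141, 0.0, -1.571]
force: [-0.9, 0.5, 2.2]
width: 0.0352
gripper_force: 18.8
t: 8.1
eef_pos: [0.5741, 0.3269, 0.0432]
ee_rot: [-3.141, 0.001, -1.57]
force: [-2.4, -0.1, 8.6]
width: 0.0353
gripper_force: 20.1
```

Contact at z≈0.0435, as expected for the caddy floor. I'll release and rise.

```bash
python3 -m jog '[[-1,[0,0,-1],0],[-0.05,[0,0,-1],0],[0.1,[0,0,-1],0],[0.4,[0,0,-1],0],[0.4,[0,0,-1],0],[0.4,[0,0,-1],0],[0.4,[0,0,-20],0],[0.4,[0,0,-60],0],[0.4,[0,0,-110],0],[0.4,[0,0,-150],0],[0.4,[60,0,-150],0],[0.4,[100,0,-150],0],[0.4,[100,0,-150],0]]'
python3 - <<'E'
from h import *
w=optics.grab_frame('wrist'); t=optics.grab_frame('top')
s=optics.grab_frame('scene')['color'][180:330,180:340]
a=cv2.resize(s,None,fx=2.4,fy=2.4); b=cv2.resize(w['color'],(400,250)); im=np.zeros((370,800,3),np.uint8); im[:360,:384]=a; im[:250,400:]=b
cv2.imwrite('pics/c1.png',im[:,:,::-1])
for c,bx,z in(('red',(190,175,216,200),.082),('yellow',(210,175,236,200),.083),('blue',(228,176,262,198),.084)):
    for q in blobs(t,c,bx)[:1]: print('top',c,plane(t,q[1:3],z)[0][:2])
shift((.4542,.0525,.18),yaw=-np.pi)
E
```

```text
t: 9.72
eef_pos: [0.5739, 0.2242, 0.1942]
ee_rot: [-3.14, 0.001, -1.573]
force: [-0.2, 0.3, 1.1]
width: 0.0613
gripper_force: 0.0
top yellow [0.56050466 0.32447543]
t 9.88 pos [0.5742 0.227  0.1931] rot [-3.140e+00  1.000e-03 -1.571e+00] w 0.0613 turn 1.571
(0.4542, 0.0525, 0.18) -> [174.5 120.   12.8]
```

View pics/c1.png

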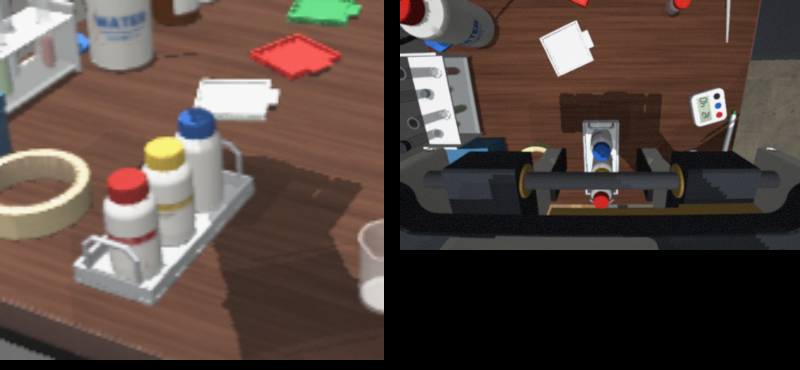

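The yellow bottle stands upright between the red and blue bottles. Next is the red vial.

```bash
python3 -m jog '[[0.2,[60,40,0],0],[0.2,[120,80,0],0],[0.2,[174,120,13],0],[0.2,[174,120,13],0],[0.2,[174,120,13],0],[0.2,[174,120,13],0]]'
python3 - <<'E'
from h import *
f=optics.grab_frame('wrist')
for q in blobs(f,'red',(250,100,400,300),100)[:3]:
    c,r=cv2.minEnclosingCircle(q[4]); print(q[0],np.round(q[1:3],1),np.round(q[3][1],1),plane(f,q[1:3],.047),plane(f,c,.047))
for q in blobs(f,'red',(0,0,250,300),100)[:3]: print('tray',q[0],np.round(q[1:3],1),q[3],plane(f,cv2.boxPoints(q[3]),.008))
shift((.454,.0525,.025),yaw=-np.pi/2)
E
```

```text
t: 10.62
eef_pos: [0.4549, 0.0537, 0.1795]
ee_rot: [-3.141, 0.0, -1.57]
force: [-0.3, 0.1, -0.3]
width: 0.0523
gripper_force: 0.0
464.0 [321.7 184.3] [23. 26.] [[0.45519413 0.05202343 0.047     ]] [[0.45494477 0.05166445 0.047     ]]
tray 4576.0 [174.3 134.7] ((175.04144287109375, 134.8994140625), (82.6771011352539, 65.5977554321289), 22.380136489868164) [[ 0.67446334  0.0216806   0.008     ]
 [ 0.63651381 -0.04185066  0.008     ]
 [ 0.55807002 -0.00897485  0.008     ]
 [ 0.59229565  0.05772949  0.008     ]]
t 10.68 pos [0.4549 0.0537 0.1793] rot [-3.141  0.    -1.57 ] w 0.0524 turn 0.001
(0.454, 0.0525, 0.025) -> [  1.2   1.  154.3]
```

```bash
python3 -m jog '[[0.2,[1.5,0,50],0],[0.2,[1.5,0,100],0],[0.2,[1.5,0,140],0],[0.2,[1.5,0,154],0],[0.2,[1.5,0,154],0],[-1,[1.5,0,154],0],[-1,[1.5,0,154],0],[-1,[1.5,0,154],0],[-1,[1.5,0,154],0],[-1,[1.5,0,154],0],[-1,[1.5,0,140],0],[-1,[1.5,0,100],0],[-1,[1.5,0,80],0],[-1,[1.5,0,80],0]]' 12
python3 - <<'E'
from h import *
w=optics.grab_frame('wrist'); s=optics.grab_frame('scene')
a=blobs(w,'red',(270,150,370,300),50); b=blobs(s,'red',(330,160,370,215),10)
for q in a[:2]: print('w',q[0],np.round(q[1:3],1))
for q in b[:2]: print('s',q[0],np.round(q[1:3],1))
if a and b: print(tri(w,a[0][1:3],s,b[0][1:3]))
shift((.621,.005,.12),(.621,.005,.03),yaw=-np.pi/2)
E
```

```text
t: 12.42
eef_pos: [0.4547, 0.0516, 0.1003]
ee_rot: [-3.139, 0.002, -1.571]
force: [-0.2, -0.2, -0.7]
width: 0.0231
gripper_force: 12.0
w 1489.5 [322.2 255.5]
s 40.0 [359.2 180.3]
[0.45493812 0.05357948 0.11688953]
t 12.53 pos [0.4534 0.0509 0.0985] rot [ 3.141  0.    -1.571] w 0.0233 turn -0.0
(0.621, 0.005, 0.12) -> [  45.9 -167.6  -21.6]
(0.621, 0.005, 0.03) -> [  45.9 -167.7   68.4]
```

The vial is held: cap z 0.117, as expected. Carry it to the red tray.

```bash
python3 -m jog '[[-1,[0,0,-20],0],[-1,[14,-50,-20],0],[-1,[28,-100,-20],0],[-1,[40,-145,-20],0],[-1,[46,-167,-20],0],[-1,[46,-167,10],0],[-1,[46,-167,45],0],[-1,[46,-167,62],0],[-1,[46,-167,68],0],[-1,[46,-167,69],0],[-1,[46,-167,69],0]]'
python3 -m jog '[[-1,[0,0,1],0],[-1,[0,0,1],0]]'; python3 -m jog '[[-1,[0,0,1],0],[-1,[0,0,1],0]]'
```

```text
t: 13.9
eef_pos: [0.6216, 0.0053, 0.0311]
ee_rot: [-3.14, 0.0, -1.571]
force: [-0.2, 0.3, 1.1]
width: 0.0229
gripper_force: 12.0
t: 14.15
eef_pos: [0.6211, 0.0052, 0.0295]
ee_rot: [-3.141, 0.0, -1.571]
force: [-0.3, -0.1, -0.1]
width: 0.0233
gripper_force: 12.0
t: 14.4
eef_pos: [0.6212, 0.0051, 0.0285]
ee_rot: [-3.141, 0.0, -1.571]
force: [-0.4, 0.0, 3.9]
width: 0.0234
gripper_force: 12.0
```

```bash
python3 -m jog '[[-1,[0,0,-0.5],0],[-0.3,[0,0,-0.5],0],[0.2,[0,0,-0.5],0],[0.2,[0,0,-0.5],0],[0.2,[0,0,-0.5],0],[0.2,[0,0,-15],0],[0.2,[0,0,-60],0],[0.2,[0,0,-120],0],[0.2,[0,0,-152],0],[0.2,[40,40,-152],0.18],[0.2,[80,80,-152],0.36],[0.2,[120,120,-152],0.54],[0.2,[155,155,-152],0.72],[0.2,[175,174,-152],0.9],[0.2,[175,174,-152],1.08],[0.2,[175,174,-152],1.26],[0.2,[175,174,-152],1.44],[0.2,[175,174,-152],1.571],[0.2,[175,174,-152],1.571],[0.2,[175,174,-152],1.571]]'
python3 - <<'E'
from h import *
f=optics.grab_frame('wrist'); s=optics.grab_frame('scene')['color'][130:260,240:420]
for q in blobs(f,'white',(260,100,390,230),100)[:4]:
    c,r=cv2.minEnclosingCircle(q[4]); print(q[0],np.round(q[1:3],1),np.round(q[3][1],1),plane(f,q[1:3],.047),r,plane(f,c,.047))
im=np.zeros((290,800,3),np.uint8); im[:286,:396]=cv2.resize(s,None,fx=2.2,fy=2.2); im[:250,400:]=cv2.resize(f['color'],(400,250)); cv2.imwrite('pics/w3.png',im[:,:,::-1])
shift((.4465,-.1705,.025),yaw=-np.pi)
E
```

```text
t: 16.9
eef_pos: [0.4469, -0.1699, 0.1805]
ee_rot: [-3.142, 0.001, -3.139]
force: [-0.1, 0.2, -0.5]
width: 0.0527
gripper_force: 0.0
1004.0 [308.6 109.3] [16.5 86.8] [[ 0.37229475 -0.1826521   0.047     ]] 43.566139221191406 [[ 0.37019394 -0.17662139  0.047     ]]
562.5 [320.6 184.2] [29. 25.] [[ 0.44500322 -0.17128532  0.047     ]] 15.182326316833496 [[ 0.44423222 -0.17141729  0.047     ]]
412.0 [286.3 225.2] [ 8. 56.] [[ 0.48923234 -0.207248    0.047     ]] 28.160354614257812 [[ 0.49012728 -0.20547857  0.047     ]]
t 17.0 pos [ 0.4469 -0.1699  0.1802] rot [ 3.142  0.    -3.14 ] w 0.0522 turn 0.002
(0.4465, -0.1705, 0.025) -> [  0.4  -0.6 155.2]
```

View pics/w3.png

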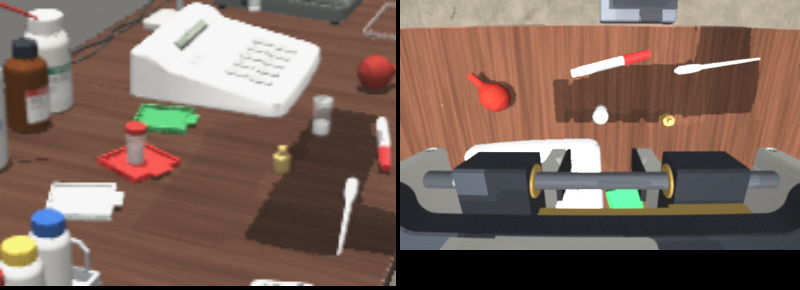

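Red vial is upright in the red tray. The white vial (cap about (320,184) full-res) is under the gripper, so I descend and grip.

```bash
python3 -m jog '[[0.2,[0,-1.4,50],0],[0.2,[0,-1.4,100],0],[0.2,[0,-1.4,140],0],[0.2,[0,-1.4,155],0],[0.2,[0,-1.4,155],0],[-1,[0,-1.4,155],0],[-1,[0,-1.4,155],0],[-1,[0,-1.4,155],0],[-1,[0,-1.4,155],0],[-1,[0,-1.4,155],0],[-1,[0,-1.4,140],0],[-1,[0,-1.4,90],0],[-1,[0,-1.4,40],0],[-1,[0,-1.4,20],0],[-1,[0,-1.4,20],0]]' 12
python3 - <<'E'
from h import *
t=optics.grab_frame('top'); q=blobs(t,'white',(284,145,325,190))[0]; p=plane(t,cv2.boxPoints(q[3]),.008)[:,:2]; print(p,p.mean(0))
shift((.632,.1165,.16),(.632,.1165,.03),yaw=-np.pi)
E
```

```text
t: 18.88
eef_pos: [0.4477, -0.1713, 0.1616]
ee_rot: [3.141, 0.004, 3.141]
force: [-0.2, 0.2, -0.5]
width: 0.023
gripper_force: 11.9
[[0.64982933 0.16604563]
 [0.67958169 0.09981306]
 [0.60450942 0.06704889]
 [0.5751332  0.13309567]] [0.62726341 0.11650081]
t 18.93 pos [ 0.4468 -0.1712  0.1601] rot [3.141e+00 1.000e-03 3.141e+00] w 0.0232 turn -0.0
(0.632, 0.1165, 0.16) -> [-185.1  287.7    0.4]
(0.632, 0.1165, 0.03) -> [-184.9  287.7  130.4]
```

```bash
python3 -m jog '[[-1,[-30,45,-5],0],[-1,[-62,98,-5],0],[-1,[-95,150,-5],0],[-1,[-128,200,-5],0],[-1,[-160,250,-5],0],[-1,[-180,280,-5],0],[-1,[-185,289,-5],0],[-1,[-185,289,30],0],[-1,[-185,289,80],0],[-1,[-185,289,112],0],[-1,[-185,289,124],0],[-1,[-185,289,129],0],[-1,[-185,289,130],0],[-1,[-185,289,130],0]]'
python3 -m jog '[[-1,[0,0,1],0],[-1,[0,0,1],0]]'; python3 -m jog '[[-1,[0,0,1],0],[-1,[0,0,1],0]]'
```

```text
t: 20.68
eef_pos: [0.6326, 0.1179, 0.0312]
ee_rot: [3.141, 0.002, 3.141]
force: [-0.6, -0.1, 0.3]
width: 0.0229
gripper_force: 11.9
t: 20.92
eef_pos: [0.6321, 0.1178, 0.0294]
ee_rot: [3.141, 0.001, 3.141]
force: [0.1, 0.3, -0.4]
width: 0.0228
gripper_force: 11.9
t: 21.18
eef_pos: [0.6323, 0.1178, 0.0285]
ee_rot: [3.141, 0.001, -3.142]
force: [-0.3, -0.3, 4.5]
width: 0.0225
gripper_force: 12.1
```

```bash
python3 -m jog '[[-1,[0,0,-0.5],0],[-0.3,[0,0,-0.5],0],[0.2,[0,0,-0.5],0],[0.2,[0,0,-0.5],0],[0.2,[0,0,-0.5],0],[0.2,[0,0,-15],0],[0.2,[0,0,-60],0],[0.2,[0,0,-120],0],[0.2,[0,0,-152],0],[0.2,[40,-40,-152],-0.18],[0.2,[80,-80,-152],-0.36],[0.2,[120,-120,-152],-0.54],[0.2,[155,-150,-152],-0.72],[0.2,[172,-166,-152],-0.9],[0.2,[172,-166,-152],-1.08],[0.2,[172,-166,-152],-1.26],[0.2,[172,-166,-152],-1.44],[0.2,[172,-166,-152],-1.571],[0.2,[172,-166,-152],-1.571],[0.2,[172,-166,-152],-1.571]]'
python3 - <<'E'
from h import *
f=optics.grab_frame('wrist'); s=optics.grab_frame('scene')['color'][130:260,240:420]
for q in blobs(f,'brass',(260,100,390,230),30)[:4]:
    c,r=cv2.minEnclosingCircle(q[4]); print(q[0],np.round(q[1:3],1),np.round(q[3],1) if 0 else q[3],plane(f,q[1:3],.018),r,plane(f,c,.031))
for q in blobs(f,'green',(0,50,320,300),100)[:1]: p=plane(f,cv2.boxPoints(q[3]),.008)[:,:2]; print('tray',q[3],p,p.mean(0))
im=np.zeros((400,800,3),np.uint8); im[:286,:396]=cv2.resize(s,None,fx=2.2,fy=2.2); im[:,400:]=f['color'][:,120:520]; cv2.imwrite('pics/w4.png',im[:,:,::-1])
shift((.460,-.048,.022),yaw=-np.pi/2)
E
```

```text
t: 23.68
eef_pos: [0.4599, -0.0483, 0.1805]
ee_rot: [-3.141, 0.0, -1.574]
force: [0.5, -0.1, -0.4]
width: 0.0528
gripper_force: 0.0
303.0 [320.5 176.8] ((320.5, 176.5), (19.0, 21.0), 0.0) [[ 0.46141326 -0.05099282  0.018     ]] 10.617137908935547 [[ 0.46137007 -0.05409095  0.031     ]]
tray ((154.85586547851562, 112.1387939453125), (70.45255279541016, 73.61427307128906), 72.6459732055664) [[ 0.68516355 -0.144667  ]
 [ 0.60671676 -0.16499456]
 [ 0.59213301 -0.09618232]
 [ 0.67454936 -0.07280666]] [ 0.63964067 -0.11966263]
t 23.77 pos [ 0.4599 -0.0483  0.1802] rot [-3.141  0.    -1.573] w 0.0527 turn -0.002
(0.46, -0.048, 0.022) -> [-3.000e-01 -1.000e-01  1.582e+02]
```

View pics/w4.png

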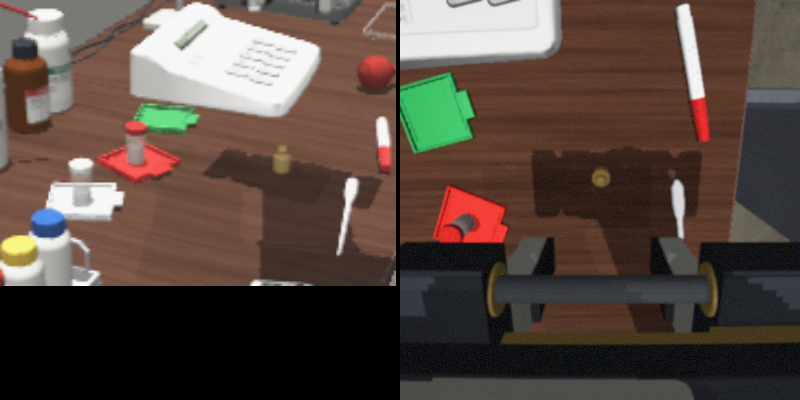

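White vial is upright in the white tray. The brass weight is at full-res (320,177), giving about (0.461, −0.050). Grip it.

```bash
python3 -m jog '[[0.2,[1.7,-1,50],0],[0.2,[1.7,-1,100],0],[0.2,[1.7,-1,140],0],[0.2,[1.7,-1,156],0],[0.2,[1.7,-1,158],0],[0.2,[1.7,-1,158],0],[-1,[1.7,-1,158],0],[-1,[1.7,-1,158],0],[-1,[1.7,-1,158],0],[-1,[1.7,-1,158],0],[-1,[1.7,-1,158],0],[-1,[1.7,-1,140],0],[-1,[1.7,-1,90],0],[-1,[1.7,-1,60],0],[-1,[1.7,-1,60],0]]' 20
python3 - <<'E'
from h import *
s=optics.grab_frame('scene'); b=blobs(s,'brass',(355,150,385,215),5)
for q in b[:3]: o,d=rays(s,q[1:3]); print(q[0],np.round(q[1:3],1),o+d*((-.05-o[1])/d[:,1])[:,None])
shift((.644,-.118,.12),(.644,-.118,.028),yaw=-np.pi/2)
E
```

```text
t: 25.65
eef_pos: [0.4625, -0.0496, 0.1224]
ee_rot: [-3.137, 0.001, -1.571]
force: [-0.2, 1.1, -0.4]
width: 0.0006
gripper_force: 0.0
69.5 [367.6 202.7] [[ 0.4623938  -0.05        0.01288915]]
t 25.7 pos [ 0.4614 -0.0498  0.1208] rot [-3.139e+00  1.000e-03 -1.571e+00] w 0.0003 turn -0.0
(0.644, -0.118, 0.12) -> [  68.2 -182.6    1.2]
(0.644, -0.118, 0.028) -> [  68.3 -182.4   93.2]
```

The jaws are empty, so the weight was missed or slipped out. I'll open and look again.

```bash
python3 -m jog '[[0.2,[0,0,-30],0],[0.2,[0,0,-60],0],[0.2,[0,0,-60],0],[0.2,[0,0,-60],0]]'
python3 - <<'E'
from h import *
f=optics.grab_frame('wrist'); s=optics.grab_frame('scene')['color'][170:230,330:410]
for q in blobs(f,'brass',(260,100,390,230),30)[:4]:
    print(q[0],np.round(q[1:3],1),q[3],plane(f,q[1:3],.018))
im=np.zeros((300,800,3),np.uint8); im[:300,:400]=cv2.resize(s,None,fx=5,fy=5); im[:,400:]=cv2.resize(f['color'][140:215,270:370],(400,300)); cv2.imwrite('pics/w5.png',im[:,:,::-1])
shift((.461,-.05,.022),yaw=-np.pi/2)
E
```

```text
t: 26.2
eef_pos: [0.4601, -0.0501, 0.1787]
ee_rot: [3.14, -0.0, -1.571]
force: [-0.7, -0.9, -0.2]
width: 0.0346
gripper_force: 0.0
304.5 [320.3 178.9] ((320.5, 178.5), (21.0, 19.0), 90.0) [[ 0.46133912 -0.05086776  0.018     ]]
t 26.3 pos [ 0.46   -0.0501  0.1786] rot [ 3.139 -0.    -1.571] w 0.043 turn -0.0
(0.461, -0.05, 0.022) -> [ -0.2  -1.4 156.6]
```

View pics/w5.png

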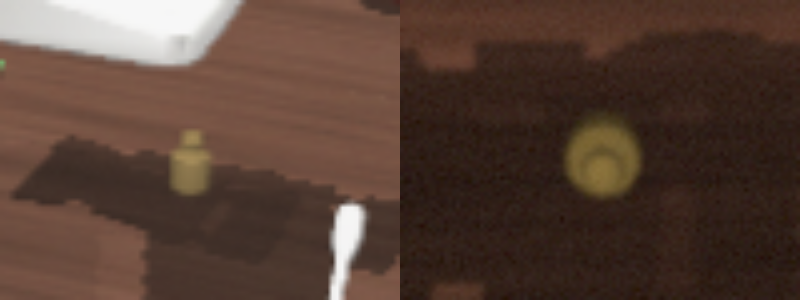

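The weight is still upright at the same spot. I'll grip lower and check the width before lifting.

```bash
python3 -m jog '[[0.2,[0.7,-1,50],0],[0.2,[0.7,-1,100],0],[0.2,[0.7,-1,140],0],[0.2,[0.7,-1,157],0],[0.2,[0.7,-1,160],0],[0.2,[0.7,-1,160],0],[-1,[0.7,-1,160],0],[-1,[0.7,-1,160],0],[-1,[0.7,-1,160],0],[-1,[0.7,-1,160],0],[-1,[0.7,-1,160],0]]' 30
python3 -m jog '[[-1,[0,0,-3],0],[-1,[0,0,-6],0],[-1,[0,0,-6],0]]'
```

```text
t: 27.68
eef_pos: [0.4619, -0.0507, 0.02]
ee_rot: [-3.141, 0.0, -1.571]
force: [-0.0, -0.9, 0.1]
width: 0.0082
gripper_force: 0.0
t: 28.05
eef_pos: [0.4621, -0.0507, 0.0263]
ee_rot: [-3.141, 0.0, -1.571]
force: [0.7, 0.4, 0.2]
width: 0.0003
gripper_force: 0.0
```

Run:
```python
from h import *
f=optics.grab_frame('wrist'); s=optics.grab_frame('scene'); t=optics.grab_frame('top')
for n,fr,bx in(('w',f,(200,100,450,300)),('s',s,(330,170,410,230)),('t',t,(340,210,400,250))):
    for q in blobs(fr,'brass',bx,5)[:3]: print(n,q[0],np.round(q[1:3],1),q[3],plane(fr,q[1:3],.012))
im=np.zeros((400,800,3),np.uint8); im[:300,:400]=cv2.resize(s['color'][140:230,310:430],(400,300)); im[:,400:]=f['color'][:,120:520]; cv2.imwrite('pics/w6.png',im[:,:,::-1])
```

```text
w 722.0 [322.6 227.3] ((322.5, 229.0), (33.23401641845703, 33.23401641845703), 45.0) [[ 0.46143747 -0.05328155  0.012     ]]
w 150.5 [335.4 280.7] ((335.0, 280.5), (6.0, 37.0), 0.0) [[ 0.45273895 -0.01422978  0.012     ]]
w 143.5 [308.6 280.9] ((308.5705871582031, 280.58233642578125), (5.675540924072266, 37.12110900878906), 4.39870548248291) [[ 0.47098069 -0.01408087  0.012     ]]
s 72.5 [367.7 202.7] ((368.0, 202.0), (12.0, 8.0), 90.0) [[ 0.4625459  -0.05199312  0.012     ]]
```

View pics/w6.png

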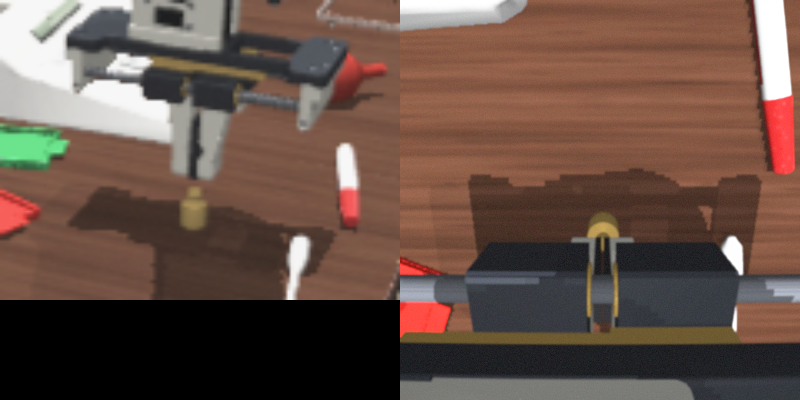

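The fingertips sit above the weight, even though the TCP reads 0.026. I'll check the true tip height from the scene view.

Run:
```python
from h import *
s=optics.grab_frame('scene'); st=status.get_state(); print(st['eef_pos'],st['q'].round(3))
for n,p in(('tipL',(365.5,193)),('tipR',(373.5,194)),('knob top',(368.2,196.5)),('weight foot',(368.2,208.5))):
    o,d=rays(s,p); print(n,(o+d*((-.05-o[1])/d[:,1])[:,None]).round(4))
g=cv2.cvtColor(s['color'],cv2.COLOR_RGB2GRAY); print(g[185:212,362:376])
```

```text
[ 0.46179362 -0.05071035  0.02591884] [ 0.316  0.229 -0.676 -0.    -0.666 -0.316]
tipL [[ 0.4695 -0.05    0.0389]]
tipR [[ 0.4486 -0.05    0.0402]]
knob top [[ 0.4619 -0.05    0.0306]]
weight foot [[ 0.4596 -0.05   -0.0031]]
[[153 163 163 159 120  66  44  41  47 141 162 162 153 129]
 [154 163 163 160 122  66  43  41 107 152 163 162 144 125]
 [153 162 163 162 114  56  43  85 144 162 162 163 135 122]
 [153 162 162 163 110  52  44 113 153 163 162 162 135 122]
 [157 163 162 163 109  50  43 138 161 162 163 158 133 123]
 [157 163 162 163 110  50  44 140 162 162 163 156 134 119]
 [141 152 156 154  98  42  44 140 163 163 163 156 134 108]
 [106 116 124 124  80  40  42 135 158 161 162 156 123  99]
 [ 99 100 101 100  74  55  48  93 122 135 143 128 103  95]
 [ 93  94  94  96  95  95  94  96 100 102 104  99  94  93]
 [ 86  87  89  91  91  92  94  95  96  98  98  98  97  95]
 [ 89  86  86  85 103 124 130 126 102  91  91  93  93  96]
 [ 89  89  90  88 110 135 142 135  99  84  87  88  89  91]
 [ 91  90  90  89 112 136 136 131 103  89  89  89  88  88]
 [ 93  93  91  98 108 108 106  99  93  90  88  89  89  90]
 [ 65  64 102 126 131 131 129 124 124 110  92  86  87  87]
 [ 56  62 106 139 145 145 143 140 137 127  88  81  89  89]
 [ 55  55  97 114 127 142 144 137 120 100  73  62  63  62]
 [ 53  53  95 115 122 126 126 122 115  96  68  57  56  59]
 [ 55  56  93 113 120 123 122 118 112  94  65  55  57  56]
 [ 54  58  94 112 120 122 120 117 110  87  60  53  52  53]
 [ 52  58  95 111 118 120 118 114 107  86  63  57  55  54]
 [ 52  52  83 107 116 117 115 112 106  78  55  53  54  55]
 [ 51  51  55  69  95 103 102  91  75  59  52  53  53  56]
 [ 54  53  52  54  60  60  58  57  54  53  53  53  57  59]
 [ 53  54  53  55  55  54  54  53  53  52  51  55  56  60]
 [ 54  54  54  54  54  55  53  55  55  55  55  60  63  62]]
```

The tips actually sit about 13 mm above the reported TCP (0.039 against 0.026), while the knob top checks out at 0.031. I'll go down correspondingly lower, in small guarded steps.

```bash
python3 -m jog '[[0.2,[0,0,0],0],[0.2,[0,0,0],0],[0.2,[0,0,0],0],[0.2,[0,0,0],0],[0.2,[0,0,10],0],[0.2,[0,0,20],0],[0.2,[0,0,26],0],[0.2,[0,0,26],0]]'
python3 - <<'E'
from h import *
s=optics.grab_frame('scene'); f=optics.grab_frame('wrist')
im=np.zeros((300,800,3),np.uint8); im[:300,:400]=cv2.resize(s['color'][155:230,320:420],(400,300)); im[:,400:]=cv2.resize(f['color'],(400,250))[:250].copy() if 0 else cv2.resize(f['color'][150:300,220:420],(400,300)); cv2.imwrite('pics/w7.png',im[:,:,::-1])
E
```

```text
t: 29.25
eef_pos: [0.4613, -0.0509, -0.0008]
ee_rot: [3.14, -0.001, -1.571]
force: [0.5, 0.0, 0.4]
width: 0.0526
gripper_force: 0.0
```

View pics/w7.png

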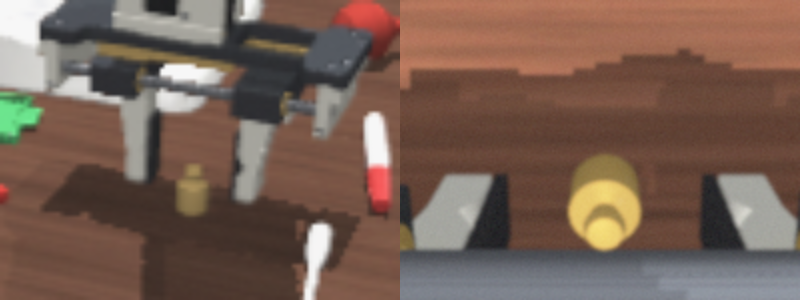

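Tips straddle the weight at about z 13–14 mm (mean tip row 190 against foot row 214). I'll go 5.5 mm lower, then grip.

```bash
python3 -m jog '[[0.2,[0,0,3],0],[0.2,[0,0,5.5],0],[0.2,[0,0,5.5],0],[-1,[0,0,5.5],0],[-1,[0,0,5.5],0],[-1,[0,0,5.5],0],[-1,[0,0,5.5],0],[-1,[0,0,5.5],0],[-1,[0,0,5.5],0]]' 25
python3 -m jog '[[-1,[0,0,-5],0],[-1,[0,0,-20],0],[-1,[0,0,-20],0],[-1,[0,0,-20],0]]'
```

```text
t: 30.48
eef_pos: [0.4619, -0.0507, -0.0055]
ee_rot: [-3.142, 0.0, -1.571]
force: [-0.5, 0.6, 0.9]
width: 0.0177
gripper_force: 25.0
t: 30.98
eef_pos: [0.4617, -0.0507, 0.0143]
ee_rot: [-3.142, 0.0, -1.571]
force: [0.5, 0.7, -0.1]
width: 0.018
gripper_force: 25.0
```

Gripped. Carry it to the green tray.

```bash
python3 -m jog '[[-1,[0,0,-40],0],[-1,[0,0,-90],0],[-1,[17,-45,-90],0],[-1,[35,-95,-90],0],[-1,[52,-140,-90],0],[-1,[63,-170,-90],0],[-1,[67.5,-182,-90],0],[-1,[67.5,-182,-60],0],[-1,[67.5,-182,-25],0],[-1,[67.5,-182,0],0],[-1,[67.5,-182,10],0],[-1,[67.5,-182,14],0],[-1,[67.5,-182,14],0]]'
python3 -m jog '[[-1,[0,0,1],0],[-1,[0,0,1],0]]'; python3 -m jog '[[-1,[0,0,1],0],[-1,[0,0,1],0]]'; python3 -m jog '[[-1,[0,0,1],0],[-1,[0,0,1],0]]'
```

```text
t: 32.6
eef_pos: [0.6442, -0.1181, 0.0012]
ee_rot: [-3.141, 0.0, -1.571]
force: [0.7, -0.4, 0.1]
width: 0.0175
gripper_force: 25.0
t: 32.85
eef_pos: [0.6442, -0.1182, 0.0001]
ee_rot: [-3.14, 0.0, -1.571]
force: [0.1, -0.4, -0.3]
width: 0.018
gripper_force: 25.0
t: 33.1
eef_pos: [0.6439, -0.1182, -0.0015]
ee_rot: [-3.142, 0.0, -1.571]
force: [0.6, 0.6, -0.5]
width: 0.0178
gripper_force: 25.0
t: 33.35
eef_pos: [0.6439, -0.1182, -0.0024]
ee_rot: [-3.141, -0.0, -1.571]
force: [0.3, 0.4, 0.6]
width: 0.0178
gripper_force: 25.0
```

```bash
python3 -m jog '[[-1,[0,0,0.7],0],[-1,[0,0,0.7],0]]'
```

```text
t: 33.6
eef_pos: [0.644, -0.1183, -0.0025]
ee_rot: [-3.141, -0.0, -1.571]
force: [-3.1, -0.2, 5.4]
width: 0.0177
gripper_force: 25.0
```

```bash
python3 -m jog '[[-1,[0,0,-0.4],0],[-0.5,[0,0,-0.4],0],[-0.3,[0,0,-0.4],0],[-0.2,[0,0,-0.4],0],[-0.1,[0,0,-0.4],0],[-0.1,[0,0,-0.4],0],[-0.1,[0,0,-10],0],[-0.1,[0,0,-40],0],[-0.1,[0,0,-90],0],[-0.1,[0,0,-150],0],[0.5,[-20,100,-200],0],[0.5,[-50,100,-200],0],[0.5,[-50,100,-200],0]]'
python3 - <<'E'
from h import *
s=optics.grab_frame('scene')['color']; w=optics.grab_frame('wrist')['color']
im=np.zeros((480,800,3),np.uint8); im[:480,:400]=cv2.resize(s[150:310,215:348],(400,480)); im[:300,400:]=cv2.resize(w[:300,100:500],(400,300)); cv2.imwrite('pics/f1.png',im[:,:,::-1])
E
```

```text
t: 35.22
eef_pos: [0.5427, -0.0668, 0.2006]
ee_rot: [-3.136, 0.001, -1.569]
force: [0.6, -0.1, 0.1]
width: 0.0625
gripper_force: 0.0
```

View pics/f1.png

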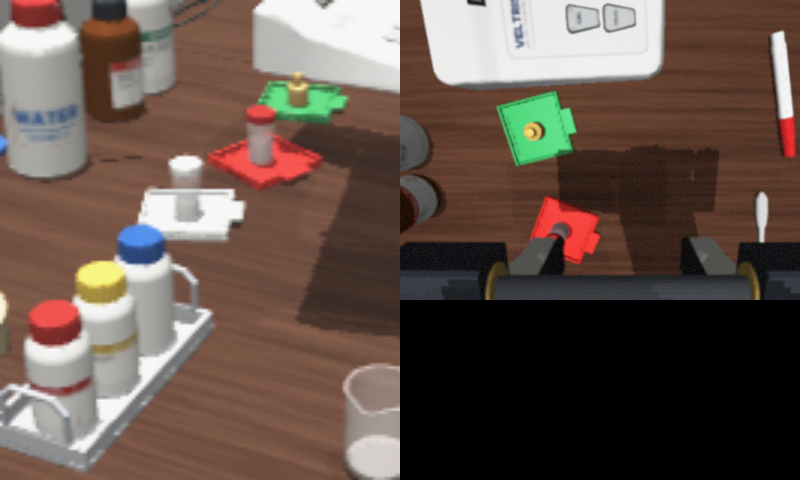

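The picture shows all four objects upright in their holders. The brass is at crop (533,131) inside the green tray, the vials are centred in the red and white trays, and the yellow bottle stands between the red and blue ones. I'll let the arm rest a moment and hand in.

```bash
python3 -m jog '[[0.5,[0,0,0],0],[0.5,[0,0,0],0],[0.5,[0,0,0],0],[0.5,[0,0,0],0]]'; python3 -c "
from station import order
print(order.job_done())"
```

```text
t: 35.83
eef_pos: [0.5439, -0.0685, 0.1963]
ee_rot: [3.141, -0.0, -1.571]
force: [-0.1, 0.0, -0.1]
width: 0.0658
gripper_force: 0.0
the job is handed in; nothing more can be done
None
```

The job is handed in at 35.8 s: the last pictures show the yellow bottle standing between its neighbours in the caddy and the red vial, white vial and brass weight upright in the red, white and green trays, all released; the brass took three grip attempts because the fingertips sit about 13 mm above the reported TCP rather than 14 mm below it.

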